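Slide the plate viewer's carriage to its red stop

TASK

Bring the plate viewer's blue carriage up against the red stop on its rail: first press down the green pad in its middle with a fingertip to free the brake, keep it down while you push the carriage along until it meets the stop, then let the pad spring up and move clear. Do not force the carriage along with the brake on and leave the bottles, caps and jar where they stand.

Things in the scene. Friction and masses are not known exactly. Their poses are not given: they have to be found in the camera images.
- rail: the plate viewer, fixed to the bench: aluminium rail 440 mm long (y) and 90 mm wide (x), top 30 mm above the bench, with a low light box along its far side. Origin under the rail's centre; x points across the rail away from the robot, y along it towards the red stop's end, z up
- carriage (a joint): how far the blue carriage has slid along the rail towards the red stop, m; 0 is its far end from the stop. It is 110 mm long along the rail, with a green pad in its middle and a tray behind with a white plate of sample drops. A friction brake holds it (about 18 N); with the pad down it slides with about 1 N
- pad (a joint): how far the green pad is pressed down into the carriage, m: 0 up (brake on), 0.006 fully down. Sprung: pressing eases the brake, which is quite free from about 3 mm down (6 to 7 N); fully down takes about 8 N; released it springs back and the brake holds again
- pad_top (a point): centre of the green pad's top face (50 mm across, 56 mm along the rail), 52 mm above the bench when up; axes as rail. Blue shoulders stand either side of it along the rail, inner faces 30 mm from this point, 25 mm thick, tops 12 mm above the raised pad: a closed gripper's tip fits between and can push on them
- carriage_face (a point): centre of the carriage's end face that meets the stop, 55 mm along the rail from the pad's centre, 48 mm above the bench; axes as rail
- stop_face (a point): centre of the red stop's face that the carriage comes to rest against, 48 mm above the bench; axes as rail. The stop is a red block 74 mm wide, extending 24 mm from here away from the carriage, 66 mm high, with a black clamp knob to 78 mm. It is clamped on the rail, elsewhere each time, and does not move
- dropper_blue_center (a point): centre, half-way up, of a bystander: small amber dropper bottle with a blue cap, 29 mm diameter, 76 mm tall, loose on the bench, to be left alone
- dropper_yellow_center (a point): centre, half-way up, of a bystander: small amber dropper bottle with a yellow cap, 29 mm diameter, 76 mm tall, loose on the bench, to be left alone
- dropper_white_center (a point): centre, half-way up, of a bystander: small amber dropper bottle with a white cap, 29 mm diameter, 76 mm tall, loose on the bench, to be left alone
- cap_one_center (a point): centre, half-way up, of a bystander: purple tube cap, 20 mm diameter, 17 mm tall, loose on the bench, to be left alone
- cap_two_center (a point): centre, half-way up, of a bystander: purple tube cap, 20 mm diameter, 17 mm tall, loose on the bench, to be left alone
- jar_center (a point): centre, half-way up, of a bystander: specimen jar with a red lid, 52 mm diameter, 62 mm tall, loose on the bench, to be left alone

How it is judged:
On the way:
1. the green pad is pressed down before the carriage has been moved (value of joint pad above 0.003 m and distance of carriage_face from where it was at the start of the episode below 0.02 m and contact force between the fingers and anything else above 1 N), for 0.1 s.
At the end, for the whole second after the job is handed in: The carriage rests against the red stop (gap under 3 mm), still, with its pad up again and the brake on (y of carriage_face in the frame of stop_face between -0.003 and 0.003 m and value of joint pad below 0.0015 m and velocity of joint carriage between -0.005 and 0.005 m/s); the robot touches nothing.
It fails at once if the carriage is forced along (over 12 N) with its pad up and the brake on (value of joint pad below 0.001 m and contact force between any of the fingers, the arm and rail above 12 N and (velocity of joint carriage above 0.008 m/s or velocity of joint carriage below -0.008 m/s)).
It fails at once if a bottle, cap or the jar is moved, tipped or lifted (more than 20 mm) (distance of any of dropper_blue_center, dropper_yellow_center, dropper_white_center, cap_one_center, cap_two_center, jar_center from where it was at the start of the episode above 0.02 m).
It also fails if it takes over 40 s, if anything falls off the work surface, if the arm or the gripper's body presses on something with over 40 N, if the wrist force passes 120 N, or if a joint passes its speed limit or range.

ROBOT

A 7-joint arm with a two-finger parallel gripper is mounted at the origin on the work surface. World frame = base frame: x ahead of the robot, y to its left, z up, the work surface at z = 0. Lengths are in m, angles in rad, forces in N, time in s.
With the tool pointing down it reaches from about 0.4 to 0.85 m from the base axis. Payload 6.9 kg.
Tool frame: the origin (TCP) lies between the finger pads; the fingertips stand 17 mm ahead of it and the grasp point (between the pads) lies 2 mm behind it; z points along the fingers, y is the line along which they close (so a half turn about z gives the same grasp; the last joint's range is limited). The gripper opens to 85 mm and grips with 20 to 120 N. Pads are 22 mm wide; open, the fingers measure 114 mm over their backs; the gripper's body (76 mm by 85 mm) begins 54 mm behind the grasp point. The pads swing forward as they close: fully open they stand 13 mm farther back than shut.
Start: joints at [1.327, 0.507, -0.238, 1.5, 0.126, 1.149, -0.155], TCP at [0.214, -0.587, 0.248] pointing down, gripper open.
Joint ranges: [-3.08, 3.08], [-0.24, 2.05], [-1.43, 1.35], [0, 2.5], [-1.52, 4.66], [0.17, 1.96], [-2.89, 2.89]. Speed limits (rad/s): [2.39, 2.39, 3.14, 3.14, 3.14, 3.14, 3.14].

INTERFACE

Orientations are given as [roll, pitch, yaw] about the fixed x, y, z axes, in that order (R = Rz(yaw) Ry(pitch) Rx(roll)).
In Python, from plant import observe, camera, finish_job gives the robot as it stands.
- The arm moves only by the shell command python3 -m inch 'ROWS' [FORCE]. ROWS is JSON, a list that holds one entry, the list of rows, each a list of 7 numbers: the shift along the tool's x, y, z as a fraction of full scale, then the turn, a rotation vector about the tool's x, y, z as a fraction of full scale, then the opening, from 0 (shut) to 1 (fully open). A call has 1 to 10 rows; each row shifts and turns the commanded pose from where the row before left it, along the tool's axes as they then stand; what a row does not reach is not made up. Full scale, the value 1, is 0.1 m for a shift and 90 degrees for a turn. A row lasts 1/8 s, in which the tool goes at most 62.5 mm and 10.7 degrees, less where a joint would pass 70% of its speed; a pose out of reach is approached as far as the arm can. A call with a number of a shift or a turn outside -1 to 1 is refused whole. A call with a gripper value outside its range is refused whole. The fingers move at their own pace and stop on an object; FORCE is the grip in N (left out, the last holds). Time passes only in rows, so rows that do not move let the fingers close. It gives the time, the measured TCP pose, the force, the opening and the grip force at its end, in the units of the state.
- observe(): the state, without advancing time (a new reading comes with each control period).
- camera(name): name is "side" or "top" or "wrist"; returns a dict with "image" (384x512x3 uint8, blue, green, red), "camera_matrix" (3x3 intrinsics, pixels), "R" (3x3) and "t" (3): a world point X has camera coordinates R X + t. Camera axes: x right, y down, z forward; pixel columns grow to the right and rows downward; lengths in m; the calibration is good to about 2 mm. The wrist camera is an equidistant fisheye: a pixel r from the principal point sees the ray r / f radians off the axis. A picture is of the moment at which its call begins. There is no depth.
- finish_job(): hands the job in; it is judged then, once.
The state is a dict: "time_s": time; "joints": joint angles; "joint_vel": joint speeds; "tau": joint torques, N m; "ee_pos": TCP position; "orientation": TCP orientation; "wrist_force": force on the tool from outside, world axes, zero at the start; "moment": the same for the moment, N m; "width": finger opening in m; "finger_force": force on a finger pad.
Only numpy, scipy, OpenCV 4.12 (cv2) and the standard library are available. Lean on these libraries where they do the work, as an engineer would, in place of code of your own. Each camera call takes 0.05 s, during which the arm holds its last target. There are 200 camera calls.

## Working session

There is one attempt and no reset: what is moved stays moved. The work goes in short steps, Python scripts to look and compute and a shell command to move; the robot and the scene stay as the last step left them, time stands still between calls to the robot, and variables do not carry over. Pictures are saved under pics/ and viewed, at most 10 in all, crops included, and the job is handed in when it is done.

```bash
mkdir -p pics; python3 - <<'E'
from plant import observe, camera
import cv2, numpy as np
s=observe(); print({k:np.round(v,3) for k,v in s.items()})
for n in("top","side"):
    c=camera(n); cv2.imwrite(f"pics/{n}0.png",c["image"]); print(n,c["camera_matrix"],c["R"],c["t"])
    np.savez(f"{n}0.npz",**c)
E
```

```text
{'time_s': np.float64(0.0), 'joints': array([ 1.328,  0.508, -0.237,  1.501,  0.126,  1.149, -0.155]), 'joint_vel': array([ 0.002, -0.001,  0.   , -0.001,  0.001,  0.002, -0.   ]), 'tau': array([ 0.0000e+00, -6.2060e+01, -2.1860e+00, -2.4966e+01,  1.3000e-02,
        1.2000e-02, -0.0000e+00]), 'ee_pos': array([ 0.213, -0.587,  0.247]), 'orientation': array([-3.14 ,  0.   ,  0.349]), 'wrist_force': array([-0.509,  0.49 ,  0.23 ]), 'moment': array([ 0.024, -0.01 , -0.054]), 'finger_force': np.float64(0.0), 'width': np.float64(0.086)}
top [[364.22777876   0.         259.23923836]
 [  0.         364.22777876 193.87116222]
 [  0.           0.           1.        ]] [[-0.01479493 -0.9989752  -0.04277454]
 [-0.99718553  0.01788598 -0.07280873]
 [ 0.07349918  0.04157695 -0.99642824]] [0.05829317 0.57398219 0.92447218]
side [[396.56730388   0.         258.05165621]
 [  0.         396.56730388 192.24195739]
 [  0.           0.           1.        ]] [[ 0.95289833 -0.30319115  0.00773903]
 [-0.13667059 -0.45204109 -0.88146469]
 [ 0.27075066  0.83888854 -0.47218651]] [-0.53260773  0.15636926  0.61792852]
```

View pics/top0.png

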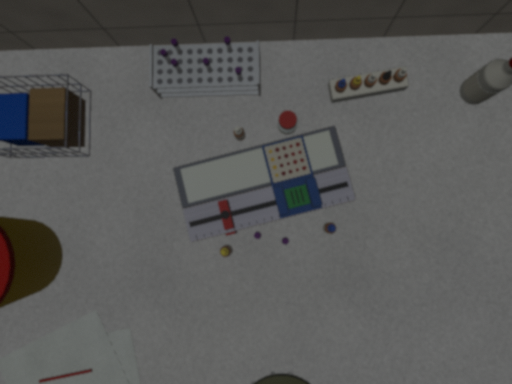

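View pics/side0.png

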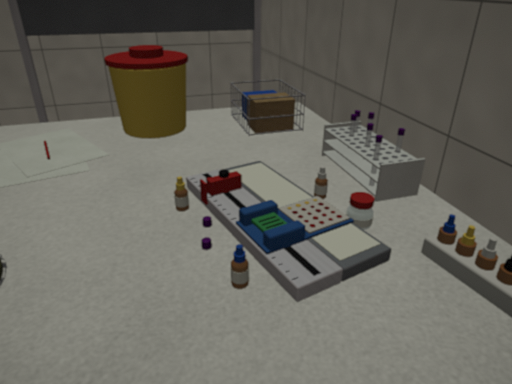

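The top view shows the green pad at about (297,196) and the red stop at (227,216). The caps are at (257,235) and (285,240), and the yellow and blue bottles at (226,250) and (330,228). The side view agrees.

```bash
cat > h.py <<'E'
import numpy as np, cv2
def ray(c,uv,z):
    K,R,t=c["camera_matrix"],c["R"],c["t"]
    d=R.T@np.linalg.inv(K)@np.array([uv[0],uv[1],1.]); o=-R.T@t
    return o+d*(z-o[2])/d[2]
def blob(c,lo,hi,box):
    h=cv2.cvtColor(c["image"],cv2.COLOR_BGR2HSV); m=cv2.inRange(h,np.array(lo),np.array(hi))
    x0,y0,x1,y1=box; k=np.zeros_like(m); k[y0:y1,x0:x1]=m[y0:y1,x0:x1]
    n,l,s,ce=cv2.connectedComponentsWithStats(k); i=1+np.argmax(s[1:,4])
    p=np.argwhere(l==i)[:,::-1].astype(np.float32)
    return ce[i],p
E
python3 - <<'E'
from h import *
for n,gb,rb,bb in(("top",(270,170,330,220),(205,190,245,240),(260,165,330,225)),("side",(235,200,300,245),(195,165,250,205),(230,195,310,255))):
    c=np.load(n+"0.npz")
    for nm,lo,hi,b,z in(("green",(45,80,30),(80,255,255),gb,.052),("red",(0,120,40),(8,255,255),rb,.066),("blue",(100,120,30),(125,255,255),bb,.064)):
        try:
            ce,p=blob(c,lo,hi,b); r=cv2.minAreaRect(p)
            print(n,nm,len(p),ce.round(1),ray(c,ce,z).round(4)," rectc",ray(c,r[0],z).round(4))
            if n=="top":
                print(np.array([ray(c,q,z)[:2] for q in cv2.boxPoints(r)]).round(4).tolist())
        except Exception as e: print(n,nm,e)
c=np.load("top0.npz")
for uv in((257,235),(285,240)): print("cap",ray(c,uv,.017).round(3))
for uv in((226,250),(330,228),(239,133)): print("bot",ray(c,uv,.076).round(3))
# rail near edge
im=c["image"]; cv2.imwrite("pics/crop.png",cv2.resize(cv2.convertScaleAbs(im[120:260,165:365],alpha=1.8),(800,560),interpolation=cv2.INTER_CUBIC))
E
```

```text
top green 420 [296.9 196.1] [ 0.5654 -0.0467  0.052 ]  rectc [ 0.5655 -0.0466  0.052 ]
[[0.5825, -0.0145], [0.595, -0.0683], [0.5487, -0.0786], [0.5362, -0.025]]
top red 74 [227.7 222.2] [0.5027 0.1261 0.066 ]  rectc [0.5033 0.1265 0.066 ]
[[0.5135, 0.1396], [0.5187, 0.1205], [0.4931, 0.1134], [0.488, 0.1325]]
top blue 899 [296.6 194.9] [ 0.5676 -0.0452  0.064 ]  rectc [ 0.567  -0.0457  0.064 ]
[[0.5949, 0.016], [0.6203, -0.0878], [0.5394, -0.1067], [0.514, -0.0037]]
side green 383 [267.8 221. ] [ 0.564  -0.0404  0.052 ]  rectc [ 0.5648 -0.0398  0.052 ]
side red 599 [219.7 184.5] [0.5078 0.0985 0.066 ]  rectc [0.5075 0.1014 0.066 ]
side blue 1743 [271.  227.9] [ 0.5558 -0.0804  0.064 ]  rectc [ 0.5591 -0.0736  0.064 ]
cap [0.468 0.056 0.017]
cap [ 0.455 -0.016  0.017]
bot [0.435 0.13  0.076]
bot [ 0.485 -0.123  0.076]
bot [0.724 0.095 0.076]
```

View pics/crop.png

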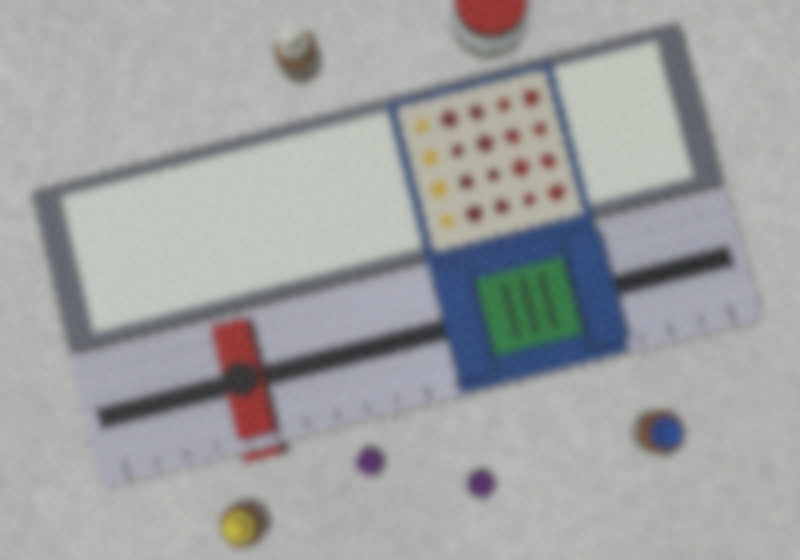

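```bash
cat >> h.py <<'E'
def togo(s,target,yaw):
    from scipy.spatial.transform import Rotation as Ro
    R=Ro.from_euler('xyz',s["orientation"]); T=Ro.from_euler('xyz',[np.pi,0,yaw])
    return (R.inv().apply(np.array(target)-s["ee_pos"])/.1).round(3),((R.inv()*T).as_rotvec()/(np.pi/2)).round(3)
E
python3 - <<'E'
from h import *; from plant import observe
c=np.load("top0.npz")
a=ray(c,(190,224.5),.03);b=ray(c,(348,184.25),.03); d=a-b; yaw=np.arctan2(-d[0],d[1]); print("slot",a,b,yaw)
g=np.array([[0.5825,-0.0145],[0.595,-0.0683]]); e=g[0]-g[1]; print("green yaw",np.arctan2(-e[0],e[1]))
uy=np.array([-np.sin(yaw),np.cos(yaw)]); ux=np.array([uy[1],-uy[0]])
pad=np.array([.5655,-.0466]); print("mid slot",(a+b)[:2]/2, "pad x off", (pad-b[:2])@ux)
st=ray(c,(165+263/4,120+376/4),.066)[:2]; print("stop",st,"along",(st-pad)@uy,"across",(st-pad)@ux,"travel",(st-pad)@uy-.055)
for nm,q in dict(capone=[.468,.056],c2=[.455,-.016],yel=[.435,.13],blu=[.485,-.123]).items(): q=np.array(q);print(nm,(q-pad)@uy,(q-pad)@ux)
print(togo(observe(),[*pad,.12],yaw))
E
```

```text
slot [0.49818439 0.22870037 0.03      ] [ 0.59486279 -0.17882245  0.03      ] 0.23292830352452418
green yaw 0.2282915868012971
mid slot [0.54652359 0.02493896] pad x off 0.0019507676160519238
stop [0.52291438 0.11841281] along 0.1703865226984905 across -0.003346050983629986 travel 0.1153865226984905
capone 0.1223349533914184 -0.07118405143513178
c2 0.05528010026908345 -0.10045257843500126
yel 0.20195387148816474 -0.08621162213380423
blu -0.055755157551446013 -0.09596130681901657
(array([ 5.156, -3.873,  1.281]), array([-0.001,  0.   ,  0.074]))
```

```bash
python3 -m inch '[[[0,0,0,0,0,0.074,0],[0.4,-0.38,0,0,0,0,0],[0.4,-0.38,0,0,0,0,0],[0.4,-0.38,0,0,0,0,0],[0.4,-0.38,0,0,0,0,0],[0.4,-0.38,0,0,0,0,0],[0.4,-0.38,0,0,0,0,0],[0.4,-0.38,0,0,0,0,0],[0.4,-0.38,0,0,0,0,0],[0.4,-0.38,0,0,0,0,0]]]'
python3 - <<'E'
from h import *; from plant import observe
print(togo(observe(),[.5655,-.0466,.12],.231))
E
```

```text
time_s: 1.35
ee_pos: [0.4856, -0.1701, 0.2481]
orientation: [-3.142, 0.0, 0.232]
wrist_force: [0.3, -1.1, 0.2]
width: 0.0001
finger_force: 0.0
(array([ 1.062, -1.018,  1.281]), array([-0.   ,  0.   ,  0.001]))
```

```bash
python3 -m inch '[[[0.36,-0.34,0,0,0,0,0],[0.36,-0.34,0,0,0,0,0],[0.34,-0.34,0.2,0,0,0,0],[0,0,0.4,0,0,0,0],[0,0,0.4,0,0,0,0],[0,0,0.28,0,0,0,0],[0,0,0,0,0,0,0],[0,0,0,0,0,0,0]]]'
python3 - <<'E'
from h import *; from plant import observe,camera
print(togo(observe(),[.5655,-.0466,.12],.231))
c=camera("side"); i=c["image"][130:280,180:380]; 
cv2.imwrite("pics/s1.png",cv2.resize(cv2.convertScaleAbs(i,alpha=1.8),(800,600),interpolation=cv2.INTER_CUBIC))
E
```

```text
time_s: 2.35
ee_pos: [0.5653, -0.0479, 0.1212]
orientation: [3.141, -0.001, 0.233]
wrist_force: [0.1, -0.7, 0.0]
width: 0.0001
finger_force: 0.0
(array([ 0.005, -0.012,  0.012]), array([ 0.   , -0.001,  0.001]))
```

View pics/s1.png

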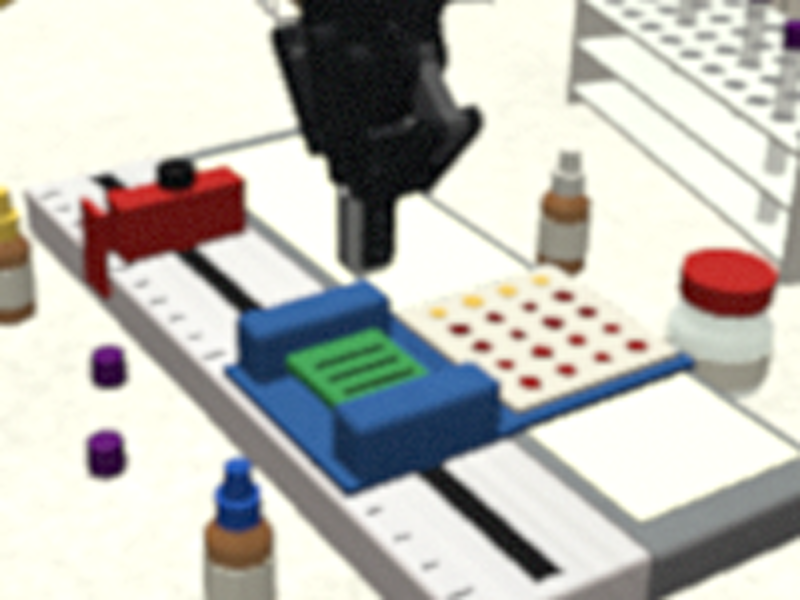

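The view shows the closed tip at about (365,265), directly above the green pad at (357,365), and nothing is in the way.

```bash
python3 -m inch '[[[0,0,0.25,0,0,0,0],[0,0,0.2,0,0,0,0],[0,0,0.03,0,0,0,0],[0,0,0.02,0,0,0,0],[0,0,0.02,0,0,0,0],[0,0,0.02,0,0,0,0],[0,0,0,0,0,0,0],[0,0,0,0,0,0,0]]]'
```

```text
time_s: 3.4
ee_pos: [0.5655, -0.048, 0.0676]
orientation: [3.141, -0.002, 0.232]
wrist_force: [-1.1, 0.6, 6.7]
width: -0.0001
finger_force: 3.0
```

```bash
python3 -m inch '[[[0,0,0.02,0,0,0,0],[0,0,0.02,0,0,0,0],[0,0,0,0,0,0,0],[0,0,0,0,0,0,0]]]'; python3 -m inch '[[[0,0,0.02,0,0,0,0],[0,0,0,0,0,0,0],[0,0,0,0,0,0,0]]]'
```

```text
time_s: 3.9
ee_pos: [0.5655, -0.0479, 0.0637]
orientation: [3.141, -0.002, 0.232]
wrist_force: [-2.2, -0.2, 7.2]
width: -0.0006
finger_force: 3.9
time_s: 4.28
ee_pos: [0.5656, -0.0481, 0.0629]
orientation: [3.14, -0.003, 0.232]
wrist_force: [-5.8, 0.8, 19.3]
width: 0.0
finger_force: 9.6
```

The pad bottomed out at about TCP z 0.063. I'll ease off slightly and slide.

```bash
python3 -m inch '[[[0,0,-0.01,0,0,0,0],[0,-0.04,0,0,0,0,0],[0,-0.06,0,0,0,0,0],[0,-0.06,0,0,0,0,0],[0,0,0,0,0,0,0]]]'; python3 -m inch '[[[0,-0.06,0,0,0,0,0],[0,-0.08,0,0,0,0,0],[0,-0.08,0,0,0,0,0],[0,-0.08,0,0,0,0,0],[0,-0.08,0,0,0,0,0],[0,0,0,0,0,0,0]]]'
python3 - <<'E'
from h import *; from plant import observe,camera
c=camera("side"); i=c["image"][130:280,180:380]; 
cv2.imwrite("pics/s2.png",cv2.resize(cv2.convertScaleAbs(i,alpha=1.8),(800,600),interpolation=cv2.INTER_CUBIC))
E
```

```text
time_s: 4.9
ee_pos: [0.5616, -0.0319, 0.063]
orientation: [3.141, -0.002, 0.233]
wrist_force: [-2.1, 0.4, 10.7]
width: -0.0001
finger_force: 5.5
time_s: 5.65
ee_pos: [0.5527, 0.0054, 0.063]
orientation: [3.141, -0.002, 0.233]
wrist_force: [-3.0, -0.9, 11.2]
width: 0.0
finger_force: 5.8
```

View pics/s2.png

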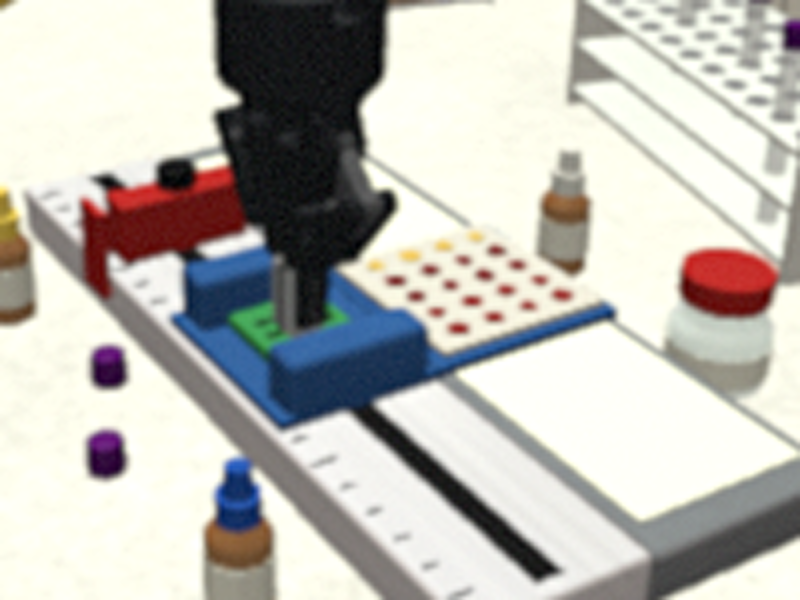

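The carriage has moved with the tip, which is still mid-pad at (295,330). The stop is about 60 mm further on.

```bash
python3 -m inch '[[[0,-0.08,0,0,0,0,0],[0,-0.08,0,0,0,0,0],[0,-0.08,0,0,0,0,0],[0,-0.08,0,0,0,0,0],[0,-0.08,0,0,0,0,0],[0,-0.06,0,0,0,0,0],[0,-0.06,0,0,0,0,0],[0,0,0,0,0,0,0]]]'; python3 -m inch '[[[0,-0.03,0,0,0,0,0],[0,-0.03,0,0,0,0,0],[0,-0.03,0,0,0,0,0],[0,-0.03,0,0,0,0,0],[0,0,0,0,0,0,0]]]'
```

```text
time_s: 6.7
ee_pos: [0.5406, 0.0558, 0.063]
orientation: [3.141, -0.002, 0.233]
wrist_force: [-3.6, 0.5, 12.1]
width: -0.0003
finger_force: 6.2
time_s: 7.32
ee_pos: [0.5381, 0.0662, 0.063]
orientation: [3.14, -0.002, 0.232]
wrist_force: [-1.8, -2.9, 13.7]
width: -0.0
finger_force: 6.1
```

```bash
python3 -m inch '[[[0,-0.03,0,0,0,0,0],[0,-0.03,0,0,0,0,0],[0,-0.03,0,0,0,0,0],[0,0,0,0,0,0,0]]]';  python3 -m inch '[[[0,-0.02,0,0,0,0,0],[0,-0.02,0,0,0,0,0],[0,0,0,0,0,0,0]]]'
python3 - <<'E'
from h import *; from plant import observe,camera
c=camera("side"); i=c["image"][130:280,160:360]; 
cv2.imwrite("pics/s3.png",cv2.resize(cv2.convertScaleAbs(i,alpha=1.8),(800,600),interpolation=cv2.INTER_CUBIC))
E
```

```text
time_s: 7.82
ee_pos: [0.5372, 0.0739, 0.063]
orientation: [3.139, -0.003, 0.231]
wrist_force: [0.9, -5.2, 8.8]
width: -0.0003
finger_force: 4.8
time_s: 8.2
ee_pos: [0.5364, 0.0777, 0.063]
orientation: [3.139, -0.004, 0.231]
wrist_force: [0.7, -6.5, 9.3]
width: -0.0
finger_force: 4.6
```

View pics/s3.png

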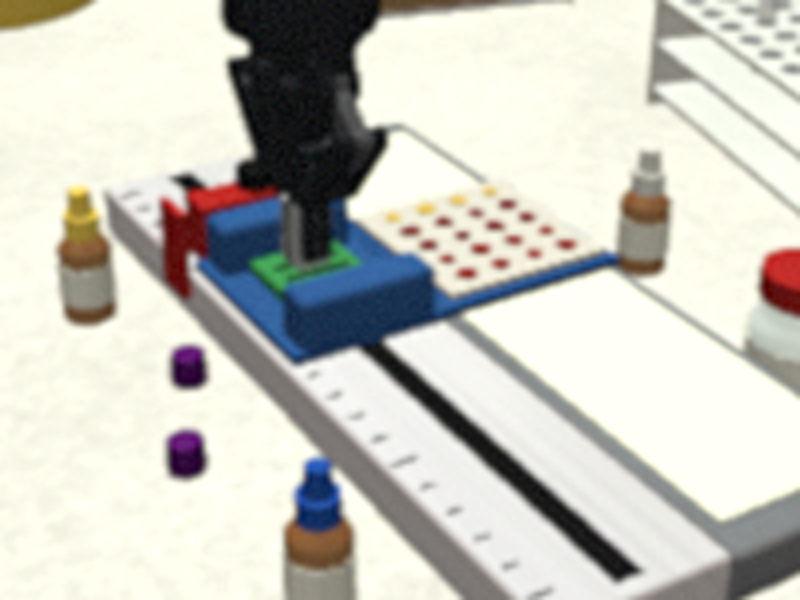

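The carriage's blue end meets the red stop at about (205,235). The side force rose to about 6.5 N with the tip sliding on the pad, so the carriage is seated. I'll lift straight up.

```bash
python3 -m inch '[[[0,0,-0.03,0,0,0,0],[0,0,-0.05,0,0,0,0],[0,0,-0.1,0,0,0,0],[0,0,-0.3,0,0,0,0],[0,0,-0.5,0,0,0,0],[0,0.4,-0.5,0,0,0,0],[0,0.5,0,0,0,0,0],[0,0.5,0,0,0,0,0],[0,0.5,0,0,0,0,0],[0,0,0,0,0,0,0]]]'
python3 - <<'E'
from h import *; from plant import observe,camera
c=camera("top"); v=[]
ce,p=blob(c,(45,80,30),(80,255,255),(205,170,330,240)); r=cv2.minAreaRect(p); print(ray(c,r[0],.052),len(p))
P=ray(c,r[0],.052)[:2]-[.5655,-.0466]; print("travel",np.hypot(*P))
i=cv2.convertScaleAbs(c["image"][180:255,200:300],alpha=1.8); cv2.imwrite("pics/t4.png",cv2.resize(i,(800,600),interpolation=cv2.INTER_CUBIC))
E
```

```text
time_s: 9.5
ee_pos: [0.578, -0.1095, 0.2081]
orientation: [3.14, 0.001, 0.226]
wrist_force: [-0.1, -0.1, -0.3]
width: 0.0001
finger_force: 0.0
[0.53794977 0.06806586 0.052     ] 414
travel 0.1179291070452753
```

View pics/t4.png

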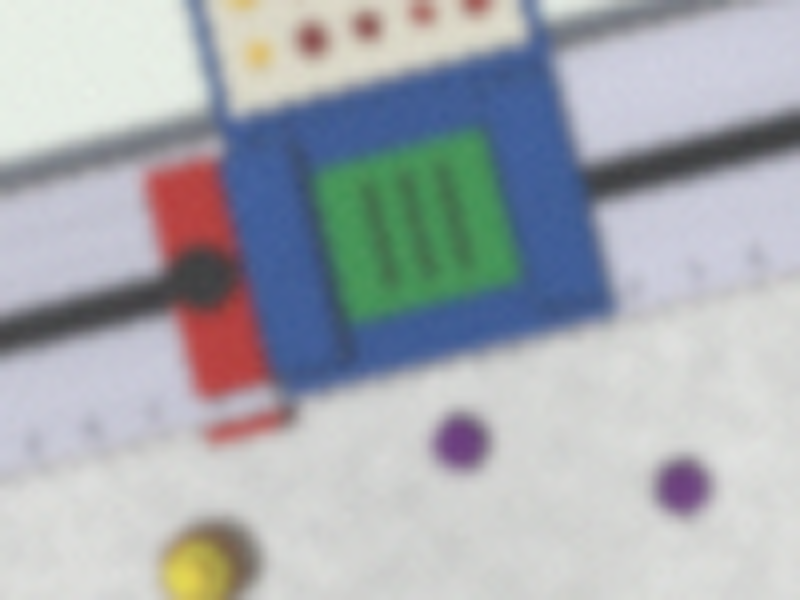

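The carriage's edge meets the red stop along (220,160)–(270,375) with no gap. The bystanders are where they were and the arm is clear.

```bash
python3 -c "
from plant import finish_job; print(finish_job())"
```

```text
the job is handed in; nothing more can be done
None
```

I handed the job in with the carriage against the red stop after about 118 mm of travel, no gap visible from above, and the arm clear. The bottles and caps seen in the last views had not moved; the hand-in gave no verdict, and I judged the pad to be up only from that top view.

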